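Prise open a tight casting mould and chock it

TASK

The top half of the steel casting mould is tight on its guide pillars. Pick up the pry bar, lay it across the timber block with its tip in the slot of the mould, and press the free end of the bar down to lever the top half up until the gap is at least 10 mm; it stays up by itself. Then slide the tongue of the wooden packing piece into the gap from the mould's far side, fully home, and let go, without pulling at the mould with the gripper or disturbing the other things on the bench.

Things in the scene. Friction and masses are not known exactly. Their poses are not given: they have to be found in the camera images.
- mould: Steel mould, fixed, 110 x 110 mm, 155 mm tall when closed. Origin: centre of its underside, z up. Bottom half 115 mm tall (its flat top is the parting face), top half a 40 mm thick block on it. The +y face (robot's left at yaw 0) has the pry slot and looks at the timber block; the packing goes in at the +x, far face. Four 10 mm guide pillars stand in the gap at x, y = +-44 mm.
- slot (a point): Centre of the mouth of the pry slot, in the mould's +y face. The slot is 44 mm wide (along the mould's x), 20 mm high (z = 95 to 115 mm, its ceiling is the underside of the top half) and goes 35 mm deep towards the mould's -y. Axes as the mould's.
- top_half (a joint): Height in m that the top half has been raised, 0 = closed, at most 0.030. It slides straight up on tight pillars: about 60 N (50 to 70) upward to raise it, and it stays where it is left; with the bar over the block that is roughly 8 to 18 N down at the bar's free end.
- fulcrum: Loose timber block on end, 60 (x) x 50 (y) x 100 mm tall, 0.7 kg, already standing in front of the slot. Origin: centre of its underside. A half-round steel strip of 6 mm radius runs along its x across the middle of its top.
- ridge (a point): Middle of the crest of that strip, 100 mm above the bench, 36 to 46 mm out from the mould's slotted face: the bar pivots here.
- bar: Loose flat steel bar 380 (x) x 20 (y) x 10 mm thick, 0.5 to 0.66 kg, flat on the bench. Origin: centre of its underside = balance point; +x to the chisel tip (last 15 mm thinned to 6); dark eye at the other end. Held level, underside 100 to 105 mm high, it fits over the strip into the slot; let go, the long end sinks until the tip bears on the slot's ceiling.
- bar_tip (a point): Middle of the end face of the chisel tip, 190 mm from the bar's origin along its x, 5 mm above its underside. Axes as the bar's.
- bar_end (a point): On the upper face of the bar, on its centre line, 25 mm from the end away from the tip: the place to press down. With the tip 30 mm in the slot, pushing this end down to the bench raises the top half about 13 to 18 mm.
- packing: Loose pale wooden packing piece, 80 g: a flat tongue 90 (x) x 60 (y) x 8 mm thick, with an upright grip block 30 (x) x 14 (y) mm on top of its +x end, reaching 50 mm above the underside. Origin: centre of the tongue's underside; -x is the leading edge. Fully home, 60 mm of the tongue is under the top half and the inner face of the grip block is at the mould's far face.
- packing_tip (a point): Middle of the tongue's leading edge, at x = -45 mm, 4 mm above its underside. Axes as the packing's.
- packing_grip (a point): Where to take the grip block from above, at x = +30 mm, 32 mm above the underside; the fingers close along the packing's y across 14 mm.
- casting0: Bystander: small loose copper-coloured figure casting, 40 mm square foot, 52 mm tall. Origin under its foot.
- casting1: Bystander: another such casting.
- casting2: Bystander: another such casting.
- flange: Bystander: loose square hollow aluminium flange casting, 60 x 60 x 66 mm. Origin under its foot.
- cup: Bystander: loose grey plastic cup, 64 mm across, 70 mm tall. Origin under its base.
- wrench: Bystander: loose open-end wrench lying on the bench.

How it is judged (in metres and radians):
On the way, in this order (a step that is already met when the one before it is completed fails the run):
1. the bar lies on the timber block with its tip at least 12 mm inside the slot, mould still closed (y of bar_tip in the frame of slot below -0.012 m and x of bar_tip in the frame of slot between -0.022 and 0.022 m and z of bar_tip in the frame of slot between -0.011 and 0.014 m and contact force between bar and fulcrum above 1 N and value of joint top_half below 0.005 m), for 0.1 s.
2. the bar, bearing on the timber block with its tip in the slot, has levered the top half up by at least 10 mm (value of joint top_half above 0.01 m and contact force between bar and fulcrum above 3 N and contact force between bar and mould above 2 N and y of bar_tip in the frame of slot below -0.008 m), for 0.1 s.
At the end, for the whole second after the job is handed in: Top half at least 9 mm up; packing at rest in the gap, its grip block outside the far face, leading edge at least 42 mm in from the far face, within 30 mm of the middle sideways, square within 0.3 rad, level within 0.2 rad; bar and block still on the bench (anywhere) (value of joint top_half above 0.009 m and x of packing_tip in the frame of mould below 0.013 m and x of packing_grip in the frame of mould above 0.055 m and y of packing_tip in the frame of mould between -0.03 and 0.03 m and z of packing_tip in the frame of mould between 0.113 and 0.135 m and angle between packing's own z axis and vertical below 0.2 rad and angle between the x axis of packing and the x axis of mould, either way round below 0.3 rad and linear speed of packing below 0.01 m/s and height (world z) of each of bar, fulcrum above -0.02 m); the robot touches nothing.
It fails at once if the robot itself pushes or pulls at the mould with more than 25 N (contact force between the arm and mould above 25 N).
It fails at once if a bystander is moved more than 30 mm (distance of any of casting0, casting1, casting2, flange, cup, wrench from where it was at the start of the episode above 0.03 m).
It also fails if it takes over 72 s, if anything falls off the work surface, if the arm or the gripper's body presses on something with over 40 N, if the wrist force passes 120 N, or if a joint passes its speed limit or range.

ROBOT

A 6-joint arm with a two-finger parallel gripper is mounted at the origin on the work surface. World frame = base frame: x ahead of the robot, y to its left, z up, the work surface at z = 0. Lengths are in m, angles in degrees, forces in N, time in s.
With the tool pointing down it reaches from about 0.35 to 0.875 m from the base axis. Payload 4.2 kg.
Tool frame: the origin (TCP) lies midway between the tips of the shut fingers; the grasp point (between the pads) lies 19 mm behind it; z points along the fingers, y is the line along which they close (so a half turn about z gives the same grasp; the last joint's range is limited). The gripper opens to 87 mm and grips with 3 to 60 N. Pads are 19 mm wide; open, the fingers measure 117 mm over their backs; the gripper's body (75 mm by 190 mm) begins 51 mm behind the grasp point.
Start: joints at [-61.158, 22.042, 0.453, 0, -68.411, -14.817], TCP at [0.151, -0.606, 0.194] pointing down, gripper open.
Joint ranges: [-179.83, 179.83], [-69.29, 118.12], [-61.27, 80.66], [-181.25, 117.63], [-171.15, -9.14], [-177.46, 177.46]. Speed limits (degrees/s): [159.86, 159.86, 180, 180, 180, 180].

INTERFACE

Orientations are given as a 3x3 rotation matrix whose columns are the frame's x, y, z axes.
In Python, from station import r, workorder, telemetry, capture gives the robot as it stands (r), with the cameras as plain functions, the job (workorder) and the readings (telemetry).
- The arm moves only by the shell command python3 steer.py 'ROWS'. ROWS is a JSON list of rows, 1 to 8 of them, each of 7 numbers: the opening from 0.0 (shut) to 1.0 (fully open), then dx, dy, dz in normalised numbers (1 is 0.75 m), then a rotation vector rx, ry, rz in shares of 90 degrees (1.0 is 90 degrees); each row is the pose to reach, as a shift and turn from the pose commanded when the command began, along the tool's axes at that moment; what a row does not reach only later rows make up. A row lasts 1/10 s, in which the tool goes at most 0.05 m and 8.59 degrees, less where a joint would pass 70% of its speed; a pose out of reach is approached as far as the arm can. The fingers move at their own pace and stop on an object; the grip force is fixed at half the most. Time passes only in rows, so rows that do not move let the fingers close. It prints the time, the measured TCP pose, the force, the opening and the grip force at its end. Input that does not fit is refused with a message, and nothing moves.
- telemetry.sense(): the state, without advancing time (a new reading comes with each control period).
- capture(name): name is "side" or "top"; returns a dict with "pixels" (400x640x3 uint8, red, green, blue), "z_map" (400x640 float32, m along the optical axis (not along the pixel's ray), 0 where there is no reading), "K" (3x3 intrinsics, pixels), "distortion" ([k1, k2, p1, p2, k3] as OpenCV has them; the pictures are not rectified), "world_from_camera" (4x4, takes a point from camera to world coordinates). Camera axes: x right, y up, looking along -z (the intrinsics and any distortion apply to the point x, -y, -z); pixel columns grow to the right and rows downward; lengths in m; the calibration is good to about 2 mm. A picture is of the moment at which its call begins.
- workorder.finish_job(): hands the job in; it is judged then, once.
The state is a dict: "time_s": time; "joints": joint angles; "joint_velocities": joint speeds; "effort": joint torques, N m; "tcp_pos": TCP position; "ee_rot": TCP orientation; "wrist_force": force on the tool from outside, world axes, zero at the start; "moment": the same for the moment, N m; "gripper_width": opening from 0.0 (shut) to 1.0 (fully open); "gripper_force": force on a finger pad.
Only numpy, scipy, OpenCV 4.12 (cv2) and the standard library are available. Lean on these libraries where they do the work, as an engineer would, in place of code of your own. Each camera call takes 0.05 s, during which the arm holds its last target. There are 200 camera calls.

## Working session

There is one attempt and no reset: what is moved stays moved. The work goes in short steps, Python scripts to look and compute and a shell command to move; the robot and the scene stay as the last step left them, time stands still between calls to the robot, and variables do not carry over. Pictures are saved under pics/ and viewed, at most 10 in all, crops included, and the job is handed in when it is done.

```bash
ls; mkdir -p pics; python3 - <<'E'
from station import r, workorder, telemetry, capture
import cv2,numpy as np
for n in("side","top"):
    c=capture(n); cv2.imwrite(f"pics/{n}0.png",c["pixels"][:,:,::-1]); np.savez(f"{n}0.npz",**c)
    print(n,c["K"].tolist(),c["distortion"],np.round(c["world_from_camera"],3).tolist(),(c["z_map"]>0).mean())
s=telemetry.sense();print(s["time_s"],s["tcp_pos"],s["ee_rot"],s["wrist_force"])
E
```

```text
pics
station.py
steer.py
side [[473.62946417852237, 0.0, 319.82971908290335], [0.0, 473.62946417852237, 194.06949276221178], [0.0, 0.0, 1.0]] [-0.09594745  0.          0.          0.          0.        ] [[-0.843, 0.332, -0.424, 0.066], [-0.538, -0.501, 0.678, 0.783], [0.013, 0.799, 0.601, 0.801], [0.0, 0.0, 0.0, 1.0]] 0.9959609375
top [[505.0499517867968, 0.0, 327.5930306165835], [0.0, 505.0499517867968, 199.66028260577323], [0.0, 0.0, 1.0]] [-0.0494016  0.         0.         0.         0.       ] [[0.01, 0.998, -0.07, 0.455], [-1.0, 0.01, -0.006, 0.004], [-0.005, 0.07, 0.998, 1.656], [0.0, 0.0, 0.0, 1.0]] 0.9963515625
0.1 [ 0.1513466  -0.60576077  0.19267809] [[-9.70222218e-01 -2.42215876e-01 -5.62601463e-04]
 [-2.42216515e-01  9.70220360e-01  1.90102866e-03]
 [ 8.53880716e-05  1.98069161e-03 -9.99998035e-01]] [ 0.63453622 -0.19747192  0.6164253 ]
```

View pics/top0.png

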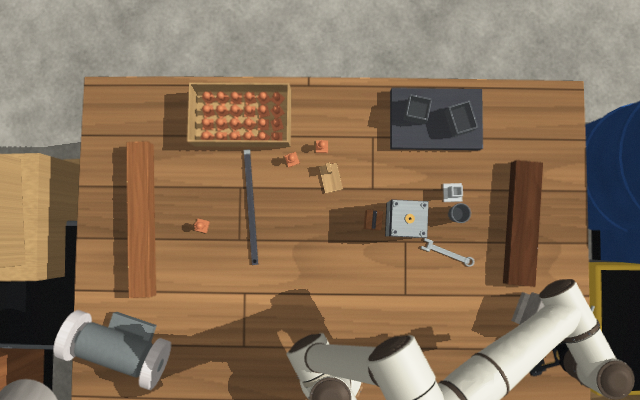

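View pics/side0.png

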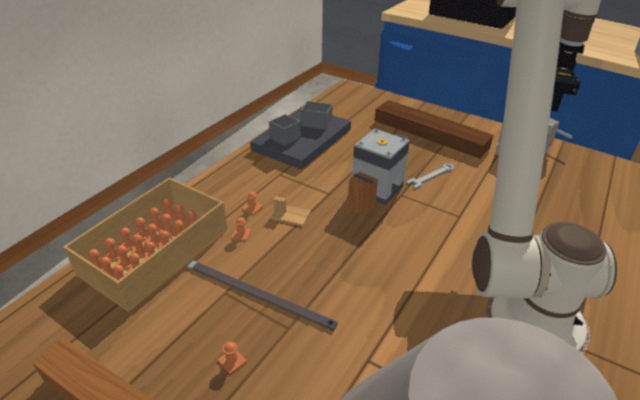

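The top view shows the mould at (408,218) and the timber block at (371,218). The bar runs from its light tip at (247,152) to its eye at (254,262), and the packing is at (330,178). Castings are at (291,159), (321,146) and (202,226). The flange, cup and wrench are right of the mould. Next I'll measure these.

```bash
cat > h.py <<'E'
import numpy as np,cv2
from station import r, workorder, telemetry, capture
def rays(c,px):
    px=np.asarray(px,float).reshape(-1,1,2)
    n=cv2.undistortPoints(px,c["K"],c["distortion"]).reshape(-1,2)
    d=np.c_[n[:,0],-n[:,1],-np.ones(len(n))]; T=c["world_from_camera"]
    return T[:3,3],d@T[:3,:3].T
def plane(c,px,z):
    o,d=rays(c,px); return o+d*((z-o[2])/d[:,2])[:,None]
def cloud(c):
    v,u=np.mgrid[:400,:640]; o,d=rays(c,np.c_[u.ravel(),v.ravel()])
    return (o+d*c["z_map"].reshape(-1,1)).reshape(400,640,3)
def rect(P,m):
    q=P[m][:,:2].astype(np.float32); (cx,cy),(w,h),a=cv2.minAreaRect(q)
    return np.round([cx,cy,w,h,a],4),len(q)
E
python3 - <<'E'
from h import *
for n in("top","side"):
    c=dict(np.load(n+"0.npz")); P=cloud(c); Z=P[...,2]; X=P[...,0];Y=P[...,1]
    print(n)
    # bench height
    print(" bench z",np.median(Z[(abs(X-.5)<.05)&(abs(Y-.05)<.03)]))
    for k,(xa,xb,ya,yb,za,zb) in dict(mould=(.3,.55,-.3,-.09,.145,.17),block=(.3,.55,-.105,-.01,.08,.115),
      bar=(.2,.66,.17,.3,.006,.03),pack=(.44,.62,-.04,.05,.004,.02),grip=(.44,.62,-.04,.05,.038,.07),packall=(.44,.62,-.05,.05,.004,.07)).items():
        m=(X>xa)&(X<xb)&(Y>ya)&(Y<yb)&(Z>za)&(Z<zb)
        if m.sum()>3:
            print(k,*rect(P,m),"z",np.round(np.median(Z[m]),4))
    # other heights
c=dict(np.load("top0.npz"));I=c["pixels"]
crop=I[120:280,180:500]; cv2.imwrite("pics/c1.png",cv2.resize(crop,(800,400),interpolation=cv2.INTER_CUBIC)[:,:,::-1])
E
```

```text
top
 bench z -0.000552063834528882
mould [ 0.5018 -0.2299  0.1112  0.1    87.6498] 1213 z 0.1542
block [ 4.87900e-01 -1.03400e-01  3.00000e-04  1.57000e-02  8.78341e+01] 4 z 0.0865
bar [ 0.4299  0.2346  0.1286  0.4581 89.8153] 734 z 0.0092
pack [0.5297 0.0042 0.1769 0.0886 0.6197] 274 z 0.0063
packall [ 0.5297 -0.0007  0.1769  0.0985  0.6197] 293 z 0.0063
side
 bench z 0.0011567452204809259
mould [ 0.4997 -0.2292  0.1005  0.1178  0.0959] 924 z 0.1556
block [ 5.0690e-01 -1.0290e-01  4.3000e-03  5.6800e-02  8.9331e+01] 37 z 0.0865
bar [0.5119 0.2213 0.304  0.1072 4.8612] 1177 z 0.0107
pack [5.31500e-01 1.51000e-02 7.26000e-02 1.84000e-01 8.23974e+01] 157 z 0.0079
packall [ 5.30200e-01 -5.00000e-04  9.62000e-02  1.79400e-01  8.93089e+01] 161 z 0.0078
```

View pics/c1.png

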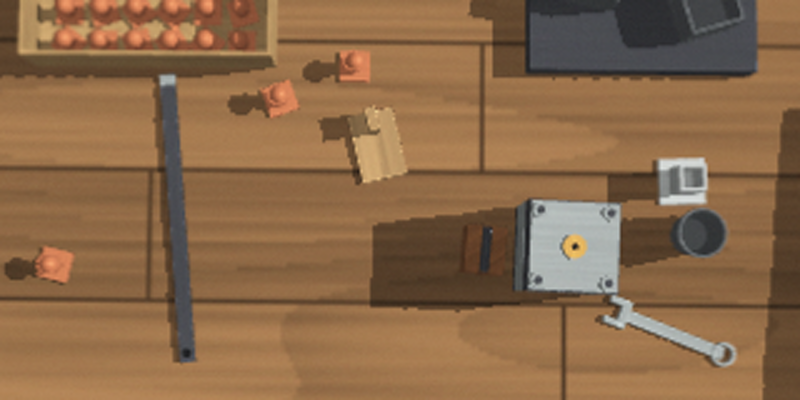

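```bash
cat > m.py <<'E'
from h import *
def blob(c,mask,roi,z,name,s=4):
    x0,x1,y0,y1=roi; m=np.zeros((400,640),np.uint8); m[y0:y1,x0:x1]=mask[y0:y1,x0:x1]
    cs,_=cv2.findContours(m,cv2.RETR_EXTERNAL,cv2.CHAIN_APPROX_NONE)
    k=max(cs,key=cv2.contourArea); w=plane(c,k.reshape(-1,2),z)[:,:2].astype(np.float32)
    R=cv2.minAreaRect(w); print(name,"px",cv2.boundingRect(k),"area",cv2.contourArea(k),"c",np.round(R[0],4),"size",np.round(R[1],4),"ang",round(R[2],2)); return k,w,R
E
python3 - <<'E'
from m import *
c=dict(np.load("top0.npz")); I=c["pixels"].astype(int); H=cv2.cvtColor(c["pixels"],cv2.COLOR_RGB2HSV)
R_,G,B=I[...,0],I[...,1],I[...,2]
print(I[230,395],I[205,420],I[230,388],I[200,249],I[152,247],I[170,330],I[185,335],I[218,367],I[218,374],I[180,345])
top=((H[...,1]<60)&(H[...,2]>120)); blob(c,top,(380,435,190,245),.155,"mould")
dark=((B>=R_-5)&(H[...,2]<120)); blob(c,dark,(235,265,155,272),.01,"bar")
pale=((R_>170)&(H[...,1]>60)&(R_-B<110)&(R_-B>40)); blob(c,pale,(310,352,155,200),.008,"packing")
bl=dark; blob(c,bl,(368,380,205,233),.100,"ridge strip")
S=dict(np.load("side0.npz"));J=S["pixels"]
crops=[cv2.resize(I.astype(np.uint8)[150:205,305:360],(400,400),interpolation=3),cv2.resize(J[130:230,340:440],(400,400),interpolation=3)]
cv2.imwrite("pics/c2.png",np.hstack(crops)[:,:,::-1])
E
```

```text
[115 118 121] [116 119 119] [79 82 82] [74 75 80] [169 176 174] [192 155 106] [190 154 105] [100  66  43] [47 50 53] [174 129  84]
mould px (391, 200, 38, 37) area 1220.0 c [ 0.507  -0.2308] size [0.107 0.108] ang 87.82
bar px (244, 155, 14, 110) area 512.5 c [0.5362 0.2658] size [0.3591 0.0187] ang 5.32
packing px (321, 162, 31, 31) area 468.5 c [ 0.6502 -0.0111] size [0.0953 0.0955] ang 14.65
ridge strip px (372, 211, 5, 17) area 35.0 c [ 0.5049 -0.1295] size [0.0095 0.0503] ang 84.55
```

View pics/c2.png

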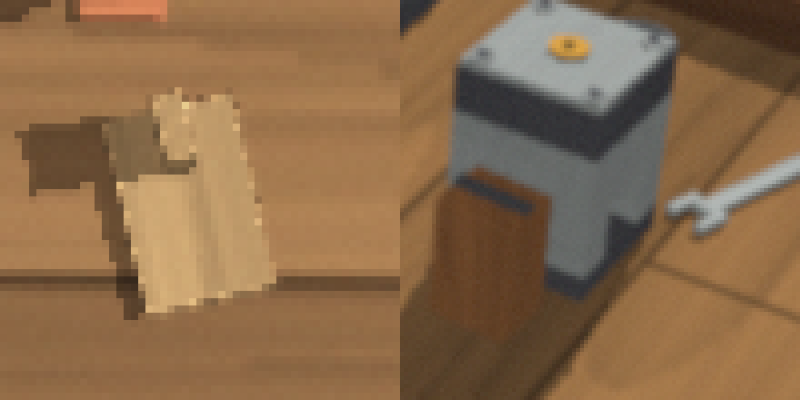

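```bash
python3 - <<'E'
from m import *
c=dict(np.load("top0.npz")); S=dict(np.load("side0.npz")); I=c["pixels"].astype(int)
pk=np.array([(146,313),(275,285),(235,93),(117,180)])/7.27-.5+[305,150]
w=plane(c,pk,.008); w[2:3]=w[2:3]; print("pack corners",np.round(w,4).tolist())
d=w[2]-w[1]; print("yaw right edge",np.degrees(np.arctan2(d[1],d[0])),np.hypot(*d[:2]),"left",np.degrees(np.arctan2(*(w[3]-w[0])[1::-1])),"front w",np.hypot(*(w[1]-w[0])[:2]))
# bar: bar mask incl bright tip, differing from wood: saturation low
H=cv2.cvtColor(c["pixels"],cv2.COLOR_RGB2HSV)
m=(H[...,1]<50).astype(np.uint8); 
k,ww,R=blob(c,m,(236,266,145,272),.01,"bar top"); v,x0=None,None
l=cv2.fitLine(ww,cv2.DIST_L2,0,.01,.01).ravel(); print("bar line",l,"yaw",np.degrees(np.arctan2(l[1],l[0])))
t=(ww-l[2:])@l[:2]; print("ends",l[2:]+l[:2]*t.min(),l[2:]+l[:2]*t.max(),"len",np.ptp(t))
HS=cv2.cvtColor(S["pixels"],cv2.COLOR_RGB2HSV)
m=((HS[...,1]<60)).astype(np.uint8); blob(S,m,(185,338,257,332),.01,"bar side")
# gold bolt
for n,cc,roi in(("top",c,(395,425,205,230)),("side",S,(370,395,130,152))):
    hh=cv2.cvtColor(cc["pixels"],cv2.COLOR_RGB2HSV); g=((hh[...,1]>130)&(hh[...,2]>120)).astype(np.uint8)
    blob(cc,g,roi,.157,"bolt "+n)
m=((HS[...,1]<60)&(HS[...,2]>130)).astype(np.uint8); k,ww,R=blob(S,m,(350,412,127,160),.155,"mould top side")
# castings tops
o=((H[...,0]<12)&(H[...,1]>120)&(H[...,2]>170)).astype(np.uint8)
for roi in((280,302,148,170),(312,332,137,155),(190,212,217,236)): blob(c,o,roi,.02,"casting")
E
```

```text
pack corners [[0.5927, 0.0243, 0.008], [0.606, -0.0337, 0.008], [0.693, -0.0149, 0.008], [0.6529, 0.0381, 0.008]]
yaw right edge 12.19533163669659 0.08905562024087717 left 12.876846671457232 front w 0.05949470237775288
bar top px (244, 149, 14, 116) area 584.0 c [0.5455 0.2666] size [0.3782 0.0201] ang 5.3
bar line [0.9957376  0.09223147 0.5448942  0.266546  ] yaw 5.2919946
ends [0.35716897 0.24915773] [0.73378205 0.284042  ] len 0.37822524
bar side px (187, 260, 150, 70) area 1110.5 c [0.5458 0.2678] size [0.3791 0.0239] ang 5.18
bolt top px (405, 214, 9, 9) area 47.0 c [ 0.5069 -0.2305] size [0.023  0.0232] ang 45.24
bolt side px (378, 139, 9, 5) area 27.5 c [ 0.5092 -0.235 ] size [0.0223 0.021 ] ang 34.15
mould top side px (355, 129, 53, 28) area 728.0 c [ 0.5087 -0.2339] size [0.1086 0.1079] ang 87.87
casting px (285, 152, 15, 15) area 107.0 c [0.7011 0.1325] size [0.0407 0.0382] ang 19.12
casting px (316, 140, 12, 13) area 98.5 c [0.7446 0.0359] size [0.0398 0.0361] ang 0.6
casting px (195, 219, 15, 14) area 120.0 c [0.4817 0.4237] size [0.0439 0.0393] ang 76.82
```

```bash
cat > go.py <<'E'
import sys,numpy as np
from station import r, workorder, telemetry, capture
from scipy.spatial.transform import Rotation as Ro
# usage: go.py x y z yaw(tool x) -> shift & turn in the tool's axes
x,y,z,yaw=map(float,sys.argv[1:5]); s=telemetry.sense(); R=np.array(s["ee_rot"])
T=Ro.from_euler("z",yaw,degrees=True).as_matrix()@np.diag([1,-1,-1.])
print("t",round(s["time_s"],2),"tcp",np.round(s["tcp_pos"],4),"d",np.round(R.T@(np.array([x,y,z])-s["tcp_pos"]),4),"rot",np.round(Ro.from_matrix(R.T@T).as_rotvec(degrees=True),2),
 "F",np.round(s["wrist_force"],1),"j",np.round(s["joints"],0),"w",round(float(s["gripper_width"]),3))
E
python3 go.py 0.42 -0.2 0.28 -106; python3 go.py .42 -.2 .28 -80
```

```text
t 0.1 tcp [ 0.1513 -0.6058  0.1927] d [-0.3589  0.3288 -0.0867] rot [ 1.100e-01  5.000e-02 -5.998e+01] F [ 0.6 -0.2  0.6] j [-61.  22.   0.  -0. -68. -15.] w 1.001
t 0.1 tcp [ 0.1513 -0.6058  0.1927] d [-0.3589  0.3288 -0.0867] rot [ 1.000e-01  8.000e-02 -8.598e+01] F [ 0.6 -0.2  0.6] j [-61.  22.   0.  -0. -68. -15.] w 1.001
```

The rows are not in the units I measure in: shifts go in shares of 0.75 m and turns go in shares of 90 degrees. I convert before sending: -0.359 m is -0.4787, 0.329 m is 0.4387, -68 degrees is -0.7556.

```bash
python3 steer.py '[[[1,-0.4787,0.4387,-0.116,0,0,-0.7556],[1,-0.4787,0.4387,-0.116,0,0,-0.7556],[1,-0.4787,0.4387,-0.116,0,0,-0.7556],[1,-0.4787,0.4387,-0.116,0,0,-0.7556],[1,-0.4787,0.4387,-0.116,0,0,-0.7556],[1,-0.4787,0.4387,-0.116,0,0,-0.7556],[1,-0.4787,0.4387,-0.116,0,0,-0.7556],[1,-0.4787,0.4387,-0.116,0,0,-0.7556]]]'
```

```text
refused: ROWS must be a list of rows, each a list of 7 numbers. Nothing was moved.
```

Nothing moved. I misread the format; it is a list of rows, each a list of 7 numbers. Resending.

```bash
python3 steer.py '[[1,-0.4787,0.4387,-0.116,0,0,-0.7556],[1,-0.4787,0.4387,-0.116,0,0,-0.7556],[1,-0.4787,0.4387,-0.116,0,0,-0.7556],[1,-0.4787,0.4387,-0.116,0,0,-0.7556],[1,-0.4787,0.4387,-0.116,0,0,-0.7556],[1,-0.4787,0.4387,-0.116,0,0,-0.7556],[1,-0.4787,0.4387,-0.116,0,0,-0.7556],[1,-0.4787,0.4387,-0.116,0,0,-0.7556]]'; python3 go.py .5455 .267 .12 -46
```

```text
time_s: 0.9
tcp_pos: [0.3691, -0.2759, 0.2642]
ee_rot: [[-0.133, -0.991, 0.0], [-0.991, 0.133, 0.0], [-0.0, 0.0, -1.0]]
wrist_force: [0.2, 0.2, 0.0]
gripper_width: 1.005
gripper_force: 0.0
t 0.9 tcp [ 0.3691 -0.2759  0.2642] d [-0.5615 -0.1026  0.1443] rot [-0.000e+00  1.000e-02 -5.164e+01] F [0.2 0.2 0. ] j [-16.   3. -14.  -0. -73.   9.] w 1.005
```

Converted, -0.56 m is -0.7467, 0.145 m is 0.1933, -60 degrees is -0.6667.

```bash
python3 steer.py '[[1,-0.7467,-0.1333,0.1933,0,0,-0.6667],[1,-0.7467,-0.1333,0.1933,0,0,-0.6667],[1,-0.7467,-0.1333,0.1933,0,0,-0.6667],[1,-0.7467,-0.1333,0.1933,0,0,-0.6667],[1,-0.7467,-0.1333,0.1933,0,0,-0.6667],[1,-0.7467,-0.1333,0.1933,0,0,-0.6667],[1,-0.7467,-0.1333,0.1933,0,0,-0.6667],[1,-0.7467,-0.1333,0.1933,0,0,-0.6667]]'|head -2; python3 go.py .5455 .267 .10 5.25
```

```text
time_s: 1.7
tcp_pos: [0.489, 0.0926, 0.1646]
t 1.7 tcp [0.489  0.0926 0.1646] d [-0.0623 -0.1724  0.0646] rot [ 0.000e+00  1.000e-02 -4.305e+01] F [ 0.9 -0.6  1.2] j [ 29.  11. -20.  -0. -59.  23.] w 1.0
```

Converted, -0.172 m is -0.2293, 0.065 m is 0.0867, -43 degrees is -0.4778.

```bash
python3 steer.py '[[1,-0.0827,-0.2293,0.0867,0,0,-0.4778],[1,-0.0827,-0.2293,0.0867,0,0,-0.4778],[1,-0.0827,-0.2293,0.0867,0,0,-0.4778],[1,-0.0827,-0.2293,0.0867,0,0,-0.4778],[1,-0.0827,-0.2293,0.0867,0,0,-0.4778],[1,-0.0827,-0.2293,0.0867,0,0,-0.4778]]'|head -2; python3 go.py .5455 .267 .004 5.25
```

```text
time_s: 2.3
tcp_pos: [0.5454, 0.265, 0.0984]
t 2.3 tcp [0.5454 0.265  0.0984] d [ 0.0005 -0.0021  0.0944] rot [ 0.1   0.15 -0.16] F [ 0.3 -0.2 -0.3] j [ 41.  25. -10.  -0. -56.  54.] w 1.003
```

Converted, 0.093 m is 0.124, 0.08 m is 0.1067.

```bash
python3 steer.py '[[1,0,-0.0027,0.0667,0,0,0],[1,0,-0.0027,0.1067,0,0,0],[1,0,-0.0027,0.124,0,0,0],[1,0,-0.0027,0.124,0,0,0]]'; python3 steer.py '[[0,0,0,0,0,0,0],[0,0,0,0,0,0,0],[0,0,0,0,0,0,0],[0,0,0,0,0,0,0],[0,0,0,0,0,0,0],[0,0,0,0,0,0,0],[0,0,0,0,0,0,0]]'; python3 go.py .5455 .267 .004 5.25
```

```text
time_s: 2.7
tcp_pos: [0.5449, 0.2648, 0.0059]
ee_rot: [[0.996, 0.085, -0.003], [0.085, -0.996, -0.002], [-0.003, 0.002, -1.0]]
wrist_force: [-0.7, 0.5, 0.1]
gripper_width: 0.999
gripper_force: 0.0
time_s: 3.4
tcp_pos: [0.5459, 0.2663, 0.0073]
ee_rot: [[0.996, 0.088, 0.0], [0.088, -0.996, 0.0], [0.0, -0.0, -1.0]]
wrist_force: [0.1, 0.1, -0.2]
gripper_width: 0.449
gripper_force: 0.0
t 3.4 tcp [0.5459 0.2663 0.0073] d [-0.0003 -0.0007  0.0033] rot [-0.   -0.   -0.22] F [ 0.1  0.1 -0.2] j [ 41.  31. -15.   0. -44.  54.] w 0.449
```

Converted, 0.004 m is 0.0053, -0.0005 m is -0.0007.

```bash
python3 steer.py '[[0,0,-0.0007,0.0053,0,0,0],[0,0,-0.0007,0.0053,0,0,0],[0,0,-0.0007,0.0053,0,0,0],[0,0,-0.0007,0.0053,0,0,0],[0,0,-0.0007,0.0053,0,0,0],[0,0,-0.0007,0.0053,0,0,0]]'; python3 go.py .5455 .267 .15 5.25
```

```text
time_s: 4.0
tcp_pos: [0.5459, 0.2668, 0.0033]
ee_rot: [[0.996, 0.088, 0.0], [0.088, -0.996, 0.0], [0.0, -0.0, -1.0]]
wrist_force: [1.4, 0.1, 0.3]
gripper_width: 0.012
gripper_force: 0.0
t 4.0 tcp [0.5459 0.2668 0.0033] d [-0.0003 -0.0003 -0.1467] rot [-0.   -0.01 -0.23] F [1.4 0.1 0.3] j [ 41.  31. -15.  -0. -44.  54.] w 0.012
```

```bash
python3 - <<'E'
from h import *
a=capture("side")["pixels"][200:360,130:400]; cv2.imwrite("pics/p5.png",cv2.resize(a,(800,474),interpolation=3)[:,:,::-1])
s=telemetry.sense();print(s["gripper_width"],s["gripper_force"])
E
```

```text
0.007728545066068993 0.0
```

View pics/p5.png

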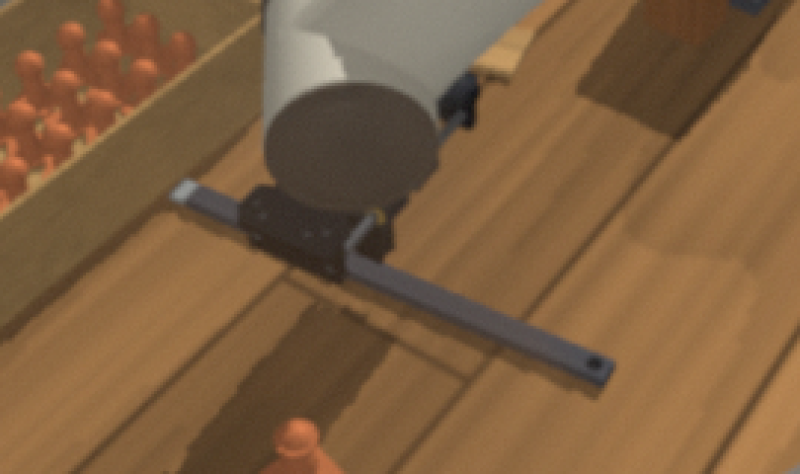

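The bar looks roughly where it was, with its tip at (185,190) and end at (610,370), and the fingers are shut without it. I'll raise the gripper and measure the bar again.

Converted, 0.15 m is 0.2, -0.1 m is -0.1333.

```bash
python3 steer.py '[[0,0,0,-0.0667,0,0,0],[0,0,0,-0.1333,0,0,0],[1,0.2,0,-0.1333,0,0,0],[1,0.2,0,-0.1333,0,0,0],[1,0.2,0,-0.1333,0,0,0],[1,0.2,0,-0.1333,0,0,0]]'; python3 - <<'E'
from m import *
c=capture("side");np.savez("side1.npz",**c);S=c;HS=cv2.cvtColor(S["pixels"],cv2.COLOR_RGB2HSV)
m=((HS[...,1]<60)).astype(np.uint8); 
P=cloud(c)
c2=capture("top"); H=cv2.cvtColor(c2["pixels"],cv2.COLOR_RGB2HSV)
a=np.hstack([c["pixels"][150:350,150:400],c2["pixels"][120:320,200:350]]); cv2.imwrite("pics/p6.png",cv2.resize(a,(800,400),interpolation=3)[:,:,::-1])
for z in(.01,): blob(S,m,(185,345,257,338),z,"bar side")
E
```

```text
time_s: 4.65
tcp_pos: [0.6996, 0.2793, 0.0991]
ee_rot: [[0.996, 0.084, -0.001], [0.084, -0.996, -0.001], [-0.001, 0.001, -1.0]]
wrist_force: [-1.6, 0.1, -0.7]
gripper_width: 0.283
gripper_force: 0.0
bar side px (187, 260, 150, 70) area 1108.0 c [0.5456 0.2677] size [0.3795 0.0239] ang 5.18
```

View pics/p6.png

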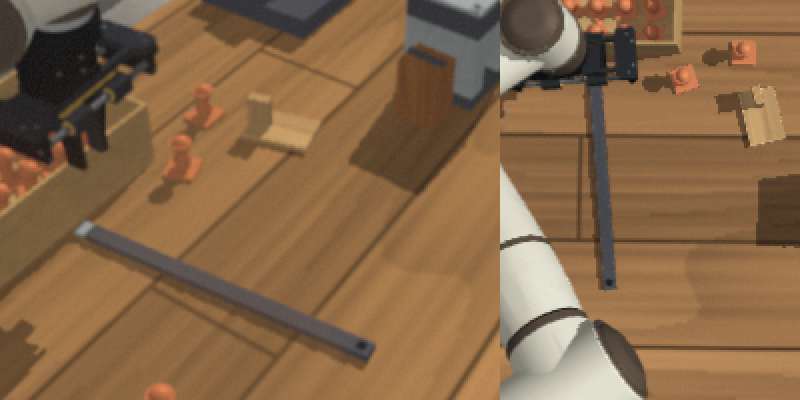

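```bash
cat >> h.py <<'E'
def proj(c,p):
    T=np.linalg.inv(c["world_from_camera"]); q=np.atleast_2d(p)@T[:3,:3].T+T[:3,3]; q=q*[1,-1,-1]
    return cv2.projectPoints(q.reshape(-1,1,3),np.zeros(3),np.zeros(3),c["K"],c["distortion"])[0].reshape(-1,2)
E
python3 - <<'E'
from h import *
c=capture("side"); s=telemetry.sense(); R=np.array(s["ee_rot"]); p=np.array(s["tcp_pos"]); w=s["gripper_width"]*.087/2
print(s["tcp_pos"],s["gripper_width"]); 
for o in(0,w,-w): print(o,[np.round(proj(c,p+R[:,1]*o+np.array([0,0,h]))[0],1).tolist() for h in(0,.02)])
a=c["pixels"][150:280,150:280].copy()
cv2.imwrite("pics/p7.png",cv2.resize(a,(600,600),interpolation=3)[:,:,::-1])
E
```

```text
[0.69459601 0.27944893 0.10206862] 0.41838311863465094
0 [[197.3, 238.8], [196.0, 231.9]]
0.018199665660607316 [[202.6, 233.9], [201.3, 227.1]]
-0.018199665660607316 [[191.9, 243.8], [190.5, 236.9]]
```

View pics/p7.png

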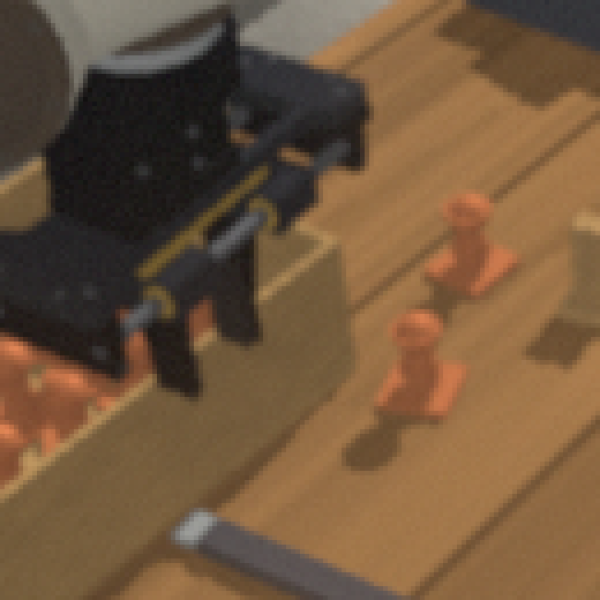

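```bash
python3 - <<'E'
from h import *
c=capture("side"); s=telemetry.sense(); P=cloud(c)
print(s["tcp_pos"],s["gripper_width"],np.round(s["joints"],2))
g=c["pixels"].max(2)
for u in(188,189,190,191,192,201,202,203,204,205):
    print(u,[(v,int(g[v,u]),*np.round(P[v,u],3)) for v in range(220,240,3) if g[v,u]<60])
E
```

```text
[0.69431588 0.27972528 0.10312579] 0.46814243374340103 [ 3.427e+01  3.767e+01  1.402e+01 -1.000e-02 -6.640e+01  6.078e+01]
188 [(220, 38, np.float64(0.683), np.float64(0.303), np.float64(0.177)), (223, 35, np.float64(0.684), np.float64(0.304), np.float64(0.17)), (226, 40, np.float64(0.683), np.float64(0.306), np.float64(0.163)), (229, 38, np.float64(0.686), np.float64(0.305), np.float64(0.154)), (232, 37, np.float64(0.066), np.float64(0.783), np.float64(0.801))]
189 [(220, 48, np.float64(0.686), np.float64(0.298), np.float64(0.173)), (223, 41, np.float64(0.685), np.float64(0.301), np.float64(0.167)), (226, 40, np.float64(0.684), np.float64(0.302), np.float64(0.16)), (229, 40, np.float64(0.685), np.float64(0.303), np.float64(0.152)), (232, 39, np.float64(0.685), np.float64(0.305), np.float64(0.145))]
190 [(226, 50, np.float64(0.685), np.float64(0.299), np.float64(0.158)), (229, 40, np.float64(0.684), np.float64(0.301), np.float64(0.151)), (232, 39, np.float64(0.684), np.float64(0.303), np.float64(0.145)), (235, 48, np.float64(0.685), np.float64(0.304), np.float64(0.136))]
191 [(229, 55, np.float64(0.686), np.float64(0.297), np.float64(0.147)), (232, 43, np.float64(0.685), np.float64(0.3), np.float64(0.141)), (235, 50, np.float64(0.685), np.float64(0.301), np.float64(0.134))]
192 []
201 [(220, 44, np.float64(0.696), np.float64(0.258), np.float64(0.14))]
202 [(220, 48, np.float64(0.691), np.float64(0.26), np.float64(0.144))]
203 [(220, 47, np.float64(0.69), np.float64(0.259), np.float64(0.143)), (223, 59, np.float64(0.691), np.float64(0.259), np.float64(0.135))]
204 [(220, 44, np.float64(0.688), np.float64(0.257), np.float64(0.143)), (223, 58, np.float64(0.691), np.float64(0.257), np.float64(0.133))]
205 [(220, 45, np.float64(0.689), np.float64(0.254), np.float64(0.14))]
```

The picture shows the finger tips at (191,236) and (204,224). Depth puts them about 26 mm higher than the reported TCP, so the fingers shut above the bar. I'll go back and descend in steps until I feel contact.

Converted, -0.15 m is -0.2, 0.116 m is 0.1547.

```bash
python3 steer.py '[[1,-0.2,0,0.0667,0,0,0],[1,-0.2,0,0.0667,0,0,0],[1,-0.2,0,0.0667,0,0,0],[1,-0.2,0,0.12,0,0,0],[1,-0.2,0,0.1333,0,0,0],[1,-0.2,0,0.1467,0,0,0],[1,-0.2,0,0.1547,0,0,0],[1,-0.2,0,0.1547,0,0,0]]';  python3 go.py .5455 .267 -.02 5.25
```

```text
time_s: 5.65
tcp_pos: [0.5468, 0.2671, -0.0127]
ee_rot: [[0.996, 0.087, 0.001], [0.087, -0.996, 0.0], [0.001, -0.0, -1.0]]
wrist_force: [-0.4, -1.1, -0.1]
gripper_width: 0.999
gripper_force: 0.0
t 5.65 tcp [ 0.5468  0.2671 -0.0127] d [-0.0013 -0.      0.0073] rot [-0.02 -0.04 -0.25] F [-0.4 -1.1 -0.1] j [ 41.  33. -15.   0. -42.  54.] w 0.999
```

No contact at a reported z of −0.013, which confirms the offset. I'll feel for the bench in small steps.

Converted, 0.007 m is 0.0093, 0.006 m is 0.008.

```bash
python3 steer.py '[[1,-0.0013,0,0.0053,0,0,0],[1,-0.0013,0,0.008,0,0,0],[1,-0.0013,0,0.0093,0,0,0]]'|grep -E "tcp|wrist";  python3 steer.py '[[1,0,0,0.0027,0,0,0],[1,0,0,0.0027,0,0,0]]'|grep -E "tcp|wrist"; python3 go.py .5455 .267 -.02 5.25
```

```text
tcp_pos: [0.5451, 0.2667, -0.0198]
wrist_force: [-0.1, 0.1, -0.2]
tcp_pos: [0.5448, 0.2666, -0.022]
wrist_force: [1.2, -0.6, -0.3]
t 6.15 tcp [ 0.5448  0.2666 -0.022 ] d [ 0.0008 -0.0003 -0.002 ] rot [ 0.01  0.01 -0.23] F [ 1.2 -0.6 -0.3] j [ 41.  33. -16.  -0. -41.  54.] w 0.998
```

```bash
python3 steer.py '[[0,0,0,0,0,0,0],[0,0,0,0,0,0,0],[0,0,0,0,0,0,0],[0,0,0,0,0,0,0],[0,0,0,0,0,0,0],[0,0,0,0,0,0,0],[0,0,0,0,0,0,0],[0,0,0,0,0,0,0]]'|tail -2;python3 steer.py '[[0,0,0,0,0,0,0],[0,0,0,0,0,0,0],[0,0,0,0,0,0,0],[0,0,0,0,0,0,0]]';  python3 go.py .5455 .267 .09 5.25
```

```text
gripper_width: 0.355
gripper_force: 0.0
time_s: 7.35
tcp_pos: [0.5448, 0.2666, -0.0218]
ee_rot: [[0.996, 0.088, -0.0], [0.088, -0.996, -0.0], [-0.0, 0.0, -1.0]]
wrist_force: [0.1, -0.1, -0.1]
gripper_width: 0.22
gripper_force: 30.0
t 7.35 tcp [ 0.5448  0.2666 -0.0218] d [ 0.0007 -0.0004 -0.1118] rot [ 0.01  0.01 -0.22] F [ 0.1 -0.1 -0.1] j [ 41.  33. -16.   0. -41.  54.] w 0.22
```

Converted, -0.13 m is -0.1733, -0.11 m is -0.1467, 40 degrees is 0.4444.

```bash
python3 steer.py '[[0,0,0,-0.04,0,0,0],[0,0,0,-0.0933,0,0,0],[0,0,0,-0.1467,0,0,0],[0,0,0,-0.1733,0,0,0.0889],[0,0,0,-0.1733,0,0,0.1778],[0,0,0,-0.1733,0,0,0.2667],[0,0,0,-0.1733,0,0,0.3556],[0,0,0,-0.1733,0,0,0.4444]]';  python3 go.py .5195 .0728 .105 -92.15
```

```text
time_s: 8.15
tcp_pos: [0.543, 0.2659, 0.1059]
ee_rot: [[0.815, -0.579, -0.004], [-0.579, -0.815, -0.002], [-0.003, 0.004, -1.0]]
wrist_force: [-0.2, -0.1, -5.8]
gripper_width: 0.218
gripper_force: 30.0
t 8.15 tcp [0.543  0.2659 0.1059] d [0.0926 0.171  0.0013] rot [2.900e-01 3.000e-02 5.678e+01] F [-0.2 -0.1 -5.8] j [ 41.  24.  -9.  -0. -57.  13.] w 0.218
```

Converted, 0.171 m is 0.228, 0.14 m is 0.1867, 56.6 degrees is 0.6289.

```bash
python3 steer.py '[[0,0,0,0.0013,0,0,0.0889],[0,0.0267,0.04,0.0013,0,0,0.1778],[0,0.0533,0.08,0.0013,0,0,0.2667],[0,0.08,0.1333,0.0013,0,0,0.3556],[0,0.1067,0.1867,0.0013,0,0,0.4444],[0,0.1227,0.228,0.0013,0,0,0.5333],[0,0.1227,0.228,0.0013,0,0,0.6289],[0,0.1227,0.228,0.0013,0,0,0.6289]]';  python3 go.py .5195 .0728 .0807 -92.15
python3 - <<'E'
from h import *
c=capture("side");d=capture("top");np.savez("side2.npz",**c);np.savez("top2.npz",**d)
a=np.hstack([c["pixels"][120:280,220:420],d["pixels"][140:300,280:480]]); cv2.imwrite("pics/p8.png",cv2.resize(a,(800,320),interpolation=3)[:,:,::-1])
E
```

```text
time_s: 8.95
tcp_pos: [0.5204, 0.0725, 0.1057]
ee_rot: [[-0.03, -1.0, -0.003], [-1.0, 0.03, -0.0], [0.0, 0.003, -1.0]]
wrist_force: [0.3, 1.0, -4.9]
gripper_width: 0.221
gripper_force: 30.1
t 8.95 tcp [0.5204 0.0725 0.1057] d [-0.0003  0.0008  0.025 ] rot [ 0.2  -0.02  0.4 ] F [ 0.3  1.  -4.9] j [ 26.  17. -20.  -0. -52. -27.] w 0.221
```

View pics/p8.png

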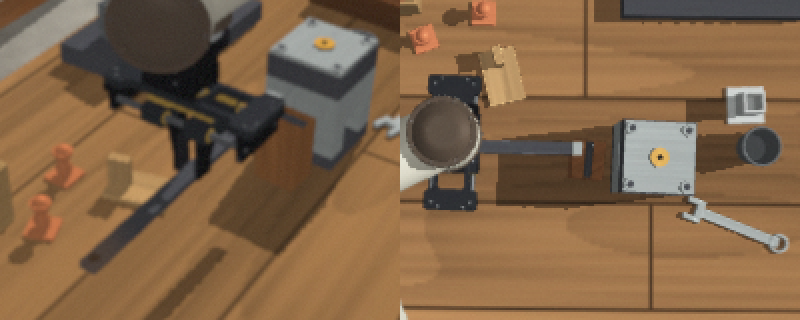

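The bar is held in line with the slot, with its tip at crop (583,150) over the block and the eye end at (92,265). I'll check tilt, tip position and lateral alignment against the expected projections.

```bash
python3 - <<'E'
from h import *
c=dict(np.load("side2.npz"));d=dict(np.load("top2.npz"))
y=np.array([.0375,.9993,0]); o=np.array([.5204,.0725,.1275+.01])
print("eye end side",proj(c,o+.19*y),"tip top",proj(d,o-.19*y),"slot mid top edges",proj(d,[[.5101,-.177,.155]]))
P=cloud(c);H=cv2.cvtColor(c["pixels"],cv2.COLOR_RGB2HSV)
m=np.zeros((400,640),np.uint8);m[200:260,255:312]=(H[200:260,255:312,1]<70)&(c["pixels"][200:260,255:312].max(2)<110)
q=P[(m>0)&(P[...,2]>.06)&(P[...,2]<.2)]
b=(q-o)@y; print(len(q)); A=np.polyfit(b,q[:,2],1); print("z vs along",A, "z at ends",np.polyval(A,[.19,0,-.19]))
D=cloud(d);H=cv2.cvtColor(d["pixels"],cv2.COLOR_RGB2HSV);mm=np.zeros((400,640),bool);mm[205:226,322:368]=((H[...,1]<60)&(d["pixels"].max(2)<110))[205:226,322:368]
q=D[mm&(D[...,2]>.1)];print(len(q),"top z near tip",np.median(q[:,2]))
v,u=np.where(mm); w=plane(d,np.c_[u,v],.1375); l=cv2.fitLine(w[:,:2].astype(np.float32),cv2.DIST_L2,0,.01,.01).ravel();print("bar line",l,np.degrees(np.arctan2(l[0],l[1])),"x at y=-.12",l[2]+l[0]/l[1]*(-.12-l[3]))
E
```

```text
eye end side [[261.32544425 252.10026359]] tip top [[370.90086856 215.74423988]] slot mid top edges [[391.41245805 216.78589611]]
511
z vs along [-0.00547066  0.13832823] z at ends [0.1372888  0.13832823 0.13936765]
291 top z near tip 0.13733511238374918
bar line [ 0.01091263  0.99994045  0.5200498  -0.03316185] 0.6252603 x at y=-.12 0.5191021
```

Converted, 0.0245 m is 0.0327, 0.015 m is 0.02, 1.4 degrees is 0.0156.

```bash
python3 steer.py '[[0,0,0.0013,0.02,0,0,0.0156],[0,0,0.0013,0.0327,0,0,0.0156],[0,0,0.0013,0.0327,0,0,0.0156]]' | grep -E "tcp|wrist"; python3 steer.py '[[0,0.0133,0,0,0,0,0],[0,0.0267,0,0,0,0,0],[0,0.04,0,0,0,0,0],[0,0.0533,0,0,0,0,0],[0,0.0667,0,0,0,0,0],[0,0.0667,0,0,0,0,0]]'; python3 go.py .5161 -.0165 .081 -92.9
```

```text
tcp_pos: [0.5195, 0.0739, 0.0806]
wrist_force: [-1.6, -0.4, -5.6]
time_s: 9.95
tcp_pos: [0.5182, 0.0223, 0.0828]
ee_rot: [[-0.054, -0.999, -0.0], [-0.999, 0.054, -0.0], [0.0, 0.0, -1.0]]
wrist_force: [-0.3, 0.6, -6.2]
gripper_width: 0.222
gripper_force: 30.0
t 9.95 tcp [0.5182 0.0223 0.0828] d [0.0389 0.     0.0018] rot [ 0.02 -0.01 -0.19] F [-0.3  0.6 -6.2] j [ 20.  18. -23.   0. -49. -24.] w 0.222
```

Converted, 0.038 m is 0.0507, 0.03 m is 0.04.

```bash
python3 steer.py '[[0,0,0,0.0027,0,0,0],[0,0.0133,0,0.0027,0,0,0],[0,0.0267,0,0.0027,0,0,0],[0,0.04,0,0.0027,0,0,0],[0,0.0507,0,0.0027,0,0,0],[0,0.0507,0,0.0027,0,0,0]]'; python3 go.py .5161 -.0165 .079 -92.9
python3 - <<'E'
from h import *
d=capture("top");c=capture("side");np.savez("top3.npz",**d);np.savez("side3.npz",**c)
H=cv2.cvtColor(d["pixels"],cv2.COLOR_RGB2HSV)
# bar visible between gripper and mould
mm=(H[...,1]<60)&(d["pixels"].max(2)<115)
for u in range(350,392,4): 
    v=np.where(mm[195:240,u])[0]+195; print(u,v.min() if len(v) else None,v.max() if len(v) else None,len(v),end="; ")
E
```

```text
time_s: 10.55
tcp_pos: [0.5163, -0.0152, 0.0807]
ee_rot: [[-0.053, -0.999, -0.0], [-0.999, 0.053, -0.0], [0.0, 0.0, -1.0]]
wrist_force: [0.1, -0.9, -6.4]
gripper_width: 0.219
gripper_force: 30.0
t 10.55 tcp [ 0.5163 -0.0152  0.0807] d [0.0013 0.0002 0.0017] rot [ 0.02 -0.01 -0.17] F [ 0.1 -0.9 -6.4] j [ 16.  18. -24.   0. -48. -19.] w 0.219
350 None None 0; 354 205 219 3; 358 213 219 7; 362 214 219 6; 366 214 219 6; 370 214 219 6; 374 211 228 18; 378 215 220 6; 382 215 220 6; 386 204 235 30; 390 201 235 35;
```

The rows are not in the units I measure in: shifts go in shares of 0.75 m and turns go in shares of 90 degrees. I convert before sending: 0.003 m is 0.004, 0.002 m is 0.0027.

```bash
python3 steer.py '[[0,0,0,0.0013,0,0,0],[0,0,0,0.0027,0,0,0],[0,0,0,0.004,0,0,0],[0,0,0,0.004,0,0,0]]'; 
```

```text
time_s: 11.05
tcp_pos: [0.5165, -0.0138, 0.0775]
ee_rot: [[-0.052, -0.999, -0.0], [-0.999, 0.052, -0.0], [0.0, 0.0, -1.0]]
wrist_force: [0.1, 0.1, -6.4]
gripper_width: 0.219
gripper_force: 30.0
```

Converted, 0.002 m is 0.0027, 0.001 m is 0.0013.

```bash
python3 steer.py '[[0,0.0013,0,0.0013,0,0,0],[0,0.0013,0,0.0027,0,0,0],[0,0.0013,0,0.0027,0,0,0]]' | grep -E "tcp|wrist"
```

```text
tcp_pos: [0.5166, -0.015, 0.0756]
wrist_force: [0.1, 0.2, -5.4]
```

Converted, -0.08 m is -0.1067, -0.04 m is -0.0533.

```bash
python3 steer.py '[[1,0,0,0,0,0,0],[1,0,0,0,0,0,0],[1,0,0,0,0,0,0],[1,0,0,0,0,0,0],[1,0,0,0,0,0,0],[1,0,0,-0.0533,0,0,0],[1,0,0,-0.1067,0,0,0],[1,0,0,-0.1067,0,0,0]]'; python3 - <<'E'
from h import *
d=capture("top");c=capture("side");np.savez("top3.npz",**d);np.savez("side3.npz",**c)
a=np.hstack([c["pixels"][120:280,220:420],d["pixels"][140:300,280:480]]); cv2.imwrite("pics/p9.png",cv2.resize(a,(800,320),interpolation=3)[:,:,::-1])
E
```

```text
time_s: 12.15
tcp_pos: [0.5208, -0.0145, 0.1617]
ee_rot: [[-0.05, -0.999, 0.013], [-0.999, 0.05, 0.001], [-0.002, -0.013, -1.0]]
wrist_force: [0.1, -0.8, -0.7]
gripper_width: 0.861
gripper_force: 0.0
```

View pics/p9.png

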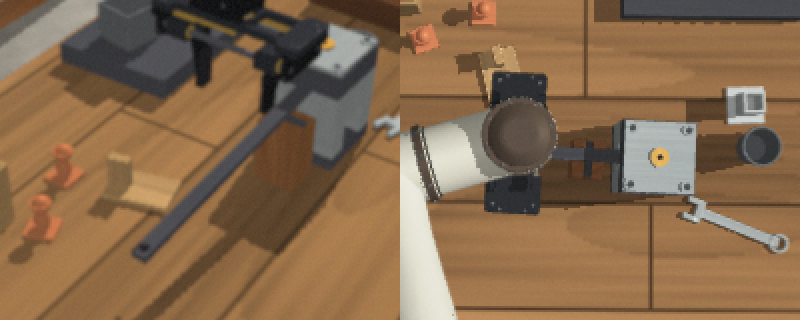

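The bar rests on the block with its tip in the slot. Its eye end is at crop (143,253), clear of the packing. Next is where to press.

```bash
python3 - <<'E'
from h import *
c=dict(np.load("side3.npz"));P=cloud(c);g=c["pixels"].max(2).astype(int);H=cv2.cvtColor(c["pixels"],cv2.COLOR_RGB2HSV)
m=np.zeros((400,640),bool); m[185:250,285:345]=((H[...,1]<70)&(g<115))[185:250,285:345]
m&=(P[...,2]>.03)&(abs(P[...,0]-.52)<.03); q=P[m]
l=cv2.fitLine(q.astype(np.float32),cv2.DIST_HUBER,0,.01,.01).ravel(); l[:3]*=np.sign(l[1])
t=(q-l[3:])@l[:3]; print(len(q),l,"end",l[3:]+l[:3]*np.percentile(t,99.5),"ridge z",l[3:]+l[:3]*((-.134-l[4])/l[1]))
o,d=rays(c,[[291.3,246.3]]); # ray meets vertical plane through the bar axis
n=np.cross(l[:3],[0,0,1]); k=((l[3:]-o)@n)/(d[0]@n); print("eye end by ray",o+k*d[0])
E
python3 go.py .524 .15 .1 -92
```

```text
638 [ 0.04316523  0.9944811  -0.09562509  0.5205791   0.06898277  0.09024199] end [0.5250771  0.17261196 0.08027745] ridge z [ 0.5117687  -0.134       0.10975996]
eye end by ray [0.52473629 0.16476007 0.07837556]
t 12.25 tcp [ 0.517  -0.0148  0.1568] d [-0.1648  0.0018  0.057 ] rot [-0.15  0.07 -0.98] F [-1.   0.3  0. ] j [ 16.  13. -18.  -0. -59. -19.] w 0.942
```

Converted, -0.162 m is -0.216, -0.14 m is -0.1867, -1 degrees is -0.0111.

```bash
python3 steer.py '[[0,-0.0667,0,0,0,0,-0.0111],[0,-0.1333,0,0,0,0,-0.0111],[0,-0.1867,0,0.0267,0,0,-0.0111],[0,-0.216,0.0013,0.0533,0,0,-0.0111],[0,-0.216,0.0013,0.08,0,0,-0.0111],[0,-0.216,0.0013,0.0933,0,0,-0.0111],[0,-0.216,0.0013,0.0933,0,0,-0.0111],[0,-0.216,0.0013,0.0933,0,0,-0.0111]]';python3 steer.py '[[0,0,0,0,0,0,0],[0,0,0,0,0,0,0],[0,0,0,0,0,0,0]]' |tail -2; python3 go.py .5238 .147 .06 -92
```

```text
time_s: 13.05
tcp_pos: [0.5242, 0.1463, 0.0858]
ee_rot: [[-0.035, -0.999, -0.0], [-0.999, 0.035, -0.0], [0.0, 0.0, -1.0]]
wrist_force: [0.3, 1.0, 0.5]
gripper_width: 0.36
gripper_force: 0.0
gripper_width: 0.081
gripper_force: 0.0
t 13.35 tcp [0.5244 0.1467 0.0865] d [-0.0002  0.0006  0.0265] rot [-0.07  0.05 -0.  ] F [0.1 0.7 1. ] j [ 33.  20. -19.   0. -50. -35.] w 0.081
```

Converted, 0.042 m is 0.056, 0.036 m is 0.048.

```bash
python3 steer.py '[[0,0,0,0.0133,0,0,0],[0,0,0,0.024,0,0,0],[0,0,0,0.032,0,0,0],[0,0,0,0.04,0,0,0],[0,0.0013,0,0.048,0,0,0],[0,0.0013,0,0.056,0,0,0],[0,0.0013,0,0.056,0,0,0]]'; python3 go.py .5238 .147 .06 -92
```

```text
time_s: 14.05
tcp_pos: [0.5249, 0.1454, 0.0448]
ee_rot: [[-0.033, -0.999, 0.001], [-0.999, 0.033, -0.001], [0.001, -0.001, -1.0]]
wrist_force: [-0.8, -2.0, 9.4]
gripper_width: 0.004
gripper_force: 4.6
t 14.05 tcp [0.5249 0.1454 0.0448] d [-0.0016  0.0011 -0.0152] rot [-0.09 -0.07  0.1 ] F [-0.8 -2.   9.4] j [ 33.  23. -22.   0. -45. -35.] w 0.004
```

Converted, 0.036 m is 0.048, 0.03 m is 0.04.

```bash
python3 steer.py '[[0,0.0013,0,0.008,0,0,0],[0,0.0027,0,0.016,0,0,0],[0,0.0053,0,0.024,0,0,0],[0,0.0067,0,0.032,0,0,0],[0,0.0093,0,0.04,0,0,0],[0,0.0107,0,0.048,0,0,0],[0,0.0107,0,0.048,0,0,0]]'; python3 - <<'E'
from m import *
c=capture("side");np.savez("side4.npz",**c);H=cv2.cvtColor(c["pixels"],cv2.COLOR_RGB2HSV); P=cloud(c)
g=((H[...,1]>130)&(H[...,2]>120)).astype(np.uint8)
for n in ("side0.npz","side3.npz","side4.npz"):
    d=dict(np.load(n));Q=cloud(d);print(n,"z of mould top",np.median(Q[138:148,365:378,2]),"bar z",np.round(Q[190:230:8,320,2],3))
E
```

```text
time_s: 14.75
tcp_pos: [0.5275, 0.14, 0.0108]
ee_rot: [[-0.032, -0.999, 0.008], [-0.999, 0.032, 0.004], [-0.004, -0.008, -1.0]]
wrist_force: [-0.8, 2.9, 14.8]
gripper_width: 0.006
gripper_force: 7.5
side0.npz z of mould top 0.15562140516083856 bar z [ 0.002 -0.002  0.001  0.001  0.   ]
side3.npz z of mould top 0.29904076627708553 bar z [0.001 0.002 0.003 0.094 0.083]
side4.npz z of mould top 0.44351419840755524 bar z [ 0.003  0.002 -0.003  0.     0.064]
```

Converted, 0.014 m is 0.0187, 0.004 m is 0.0053.

```bash
python3 steer.py '[[0,0.0027,0.0013,0.0067,0,0,0],[0,0.0053,0.0013,0.0133,0,0,0],[0,0.0067,0.0013,0.0187,0,0,0],[0,0.0067,0.0013,0.0187,0,0,0]]'|grep -E "tcp|wrist";  python3 steer.py '[[0,0,0,0.004,0,0,0],[0,0.0013,0,0.0067,0,0,0],[0,0.0013,0,0.0067,0,0,0]]'|grep -E "tcp|wrist"
```

```text
tcp_pos: [0.5285, 0.1367, -0.0018]
wrist_force: [-1.2, 4.7, 18.8]
tcp_pos: [0.5287, 0.1356, -0.0065]
wrist_force: [-1.3, 3.4, 21.3]
```

```bash
python3 - <<'E'
from m import *
for n in("top0","now"):
    d=capture("top") if n=="now" else dict(np.load(n+".npz"))
    Q=cloud(d);print(n,"mould top z",np.median(Q[203:233,394:425,2]),np.median(Q[222:233,405:425,2]))
c=capture("side")
for n,k in(("0",dict(np.load("side0.npz"))),("now",c)):
    Q=cloud(k); m=Q[125:165,350:415]; s=m[(m[...,2]>.14)&(m[...,2]<.19)&(abs(m[...,0]-.508)<.05)&(abs(m[...,1]+.232)<.05)]; print(n,len(s),np.median(s[:,2]))
cv2.imwrite("pics/p10.png",cv2.resize(c["pixels"][120:280,220:420],(800,640))[:600,:,::-1])
E
```

```text
top0 mould top z 0.15441447709861378 0.15446076973918577
now mould top z 0.17179098633427625 0.1707043087967023
0 705 0.1560933813910248
now 325 0.17311268454435957
```

Converted, -0.13 m is -0.1733, -0.08 m is -0.1067, 40 degrees is 0.4444.

```bash
python3 steer.py '[[0,0,0,-0.04,0,0,0],[0,0,0,-0.1067,0,0,0],[0.7,0,0,-0.1733,0,0,0],[0.7,0,0,-0.1733,0,0,0.0889],[0.7,0,0,-0.1733,0,0,0.1778],[0.7,0,0,-0.1733,0,0,0.2667],[0.7,0,0,-0.1733,0,0,0.3556],[0.7,0,0,-0.1733,0,0,0.4444]]'|grep -E "tcp|wrist|width"; python3 go.py .6765 .0124 .1 -167.6
python3 - <<'E'
from h import *
d=capture("top");Q=cloud(d);print("mould top z",np.median(Q[203:233,394:425,2]))
c=capture("side");np.savez("side5.npz",**c);np.savez("top5.npz",**d)
E
```

```text
tcp_pos: [0.5224, 0.1318, 0.1183]
wrist_force: [0.7, -0.4, 0.3]
gripper_width: 0.469
t 16.4 tcp [0.5224 0.1318 0.1183] d [-0.0155 -0.1944  0.0183] rot [ 1.000e-02 -2.000e-02  3.529e+01] F [ 0.7 -0.4  0.3] j [ 31.  18. -18.  -0. -54. -74.] w 0.469
mould top z 0.17170370208662689
```

Converted, -0.194 m is -0.2587, -0.05 m is -0.0667, 35.3 degrees is 0.3922.

```bash
python3 steer.py '[[0.7,-0.0053,-0.0667,0,0,0,0.0889],[0.7,-0.0107,-0.1333,0,0,0,0.1778],[0.7,-0.016,-0.2,0.0133,0,0,0.2667],[0.7,-0.0207,-0.2587,0.024,0,0,0.3556],[0.7,-0.0207,-0.2587,0.024,0,0,0.3922],[0.7,-0.0207,-0.2587,0.024,0,0,0.3922]]'|grep -E "tcp|wrist|width"; python3 go.py .6765 .0124 -.0035 -167.6
python3 - <<'E'
from h import *
c=capture("side");cv2.imwrite("pics/p10.png",cv2.resize(c["pixels"][110:270,230:430],(750,600),interpolation=3)[:,:,::-1])
E
```

```text
tcp_pos: [0.6771, 0.0123, 0.0987]
wrist_force: [0.2, 1.1, 1.2]
gripper_width: 0.695
t 17.1 tcp [0.6771 0.0123 0.0987] d [0.0003 0.0002 0.1022] rot [ 0.   -0.15  0.37] F [0.2 1.1 1.2] j [ 15.  31.   1.  -0. -60. -92.] w 0.695
```

View pics/p10.png

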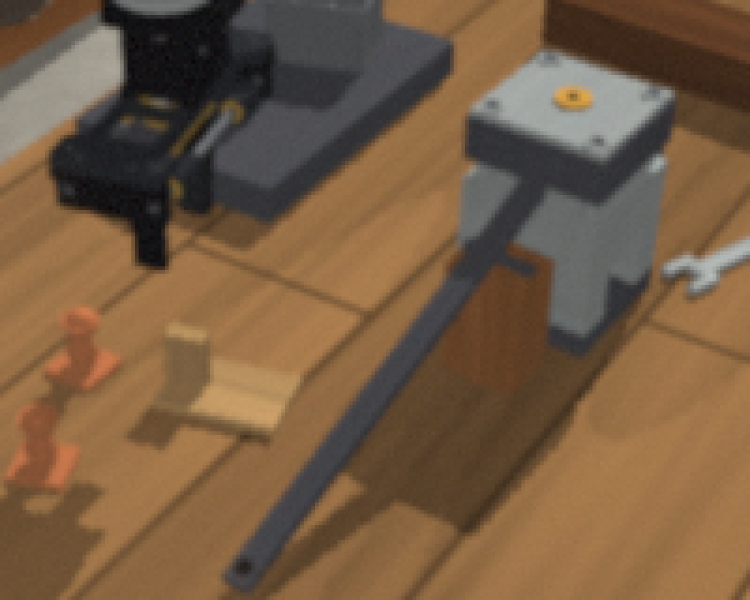

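The top half is visibly raised and stays up, and the bar lies on the block with its eye at (240,565). The packing, at (230,385), is clear of the bar. I'll grasp the packing.

Converted, 0.102 m is 0.136, 0.09 m is 0.12.

```bash
python3 steer.py '[[0.7,0,0,0.0533,0,0,0],[0.7,0,0,0.0933,0,0,0],[0.7,0,0,0.12,0,0,0],[0.7,0,0,0.136,0,0,0],[0.7,0,0,0.136,0,0,0]]'|grep -E "tcp|wrist|width"; python3 steer.py '[[0,0,0,0,0,0,0],[0,0,0,0,0,0,0],[0,0,0,0,0,0,0],[0,0,0,0,0,0,0],[0,0,0,0,0,0,0],[0,0,0,0,0,0,0],[0,0,0,0,0,0,0],[0,0,0,0,0,0,0]]'; python3 steer.py '[[0,0,0,0,0,0,0],[0,0,0,0,0,0,0]]'|tail -2
```

```text
tcp_pos: [0.6757, 0.0142, -0.0025]
wrist_force: [1.0, 0.1, 0.4]
gripper_width: 0.701
time_s: 18.45
tcp_pos: [0.6771, 0.0136, -0.0012]
ee_rot: [[-0.975, -0.22, -0.0], [-0.22, 0.975, -0.0], [0.0, -0.0, -1.0]]
wrist_force: [0.3, 0.4, -0.4]
gripper_width: 0.156
gripper_force: 30.0
gripper_width: 0.157
gripper_force: 30.0
```

Converted, -0.14 m is -0.1867, -0.03 m is -0.04.

```bash
python3 steer.py '[[0,0,0,-0.04,0,0,0],[0,0,0,-0.0933,0,0,0],[0,0,0,-0.1467,0,0,0],[0,0,0,-0.1867,0,0,0]]'|grep -E "tcp|wrist|width"; python3 go.py .6717 -.2421 .125 -182.15
```

```text
tcp_pos: [0.6777, 0.0137, 0.1414]
wrist_force: [0.6, -0.1, -0.7]
gripper_width: 0.157
t 19.05 tcp [0.6777 0.0137 0.1414] d [ 0.0623 -0.2482  0.0163] rot [ 0.    0.15 14.89] F [ 0.6 -0.1 -0.7] j [ 15.  29.   4.   0. -65. -92.] w 0.157
```

Converted, -0.248 m is -0.3307, -0.2 m is -0.2667, 14.9 degrees is 0.1656.

```bash
python3 steer.py '[[0,0.016,-0.0667,0,0,0,0.0333],[0,0.0333,-0.1333,0,0,0,0.0667],[0,0.0493,-0.2,0,0,0,0.1111],[0,0.0667,-0.2667,0.0067,0,0,0.1556],[0,0.0827,-0.3307,0.0213,0,0,0.1656],[0,0.0827,-0.3307,0.0213,0,0,0.1656],[0,0.0827,-0.3307,0.0213,0,0,0.1656]]'|grep -E "tcp|wrist|width"; python3 go.py .6717 -.2421 .118 -182.15
python3 - <<'E'
from m import *
d=capture("top");c=capture("side");np.savez("top6.npz",**d);np.savez("side6.npz",**c)
for n,k in(("top",d),("side",c)):
    I=k["pixels"].astype(int);R_,B=I[...,0],I[...,2];H=cv2.cvtColor(k["pixels"],cv2.COLOR_RGB2HSV)
    P=cloud(k); m=(P[...,2]>.105)&(P[...,2]<.16)&(R_-B>25)&(abs(P[...,1]+.242)<.06)&(P[...,0]>.565)&(P[...,0]<.72)
    q=P[m]; print(n,len(q))
    if len(q)>5:
        v,u=np.where(m); print("px",u.min(),u.max(),v.min(),v.max(),"x",np.percentile(q[:,0],[1,5,50,99]).round(4),"y",np.percentile(q[:,1],[1,5,50,95,99]).round(4),"z",np.percentile(q[:,2],[5,50,95]).round(4)); print(rect(P,m))
E
```

```text
tcp_pos: [0.6701, -0.2437, 0.1211]
wrist_force: [0.3, 0.3, -1.4]
gripper_width: 0.158
t 19.75 tcp [ 0.6701 -0.2437  0.1211] d [-0.0016  0.0016  0.0031] rot [ 0.04 -0.13 -0.21] F [ 0.3  0.3 -1.4] j [ -7.  34.   9.  -0. -66. -85.] w 0.158
top 389
px 402 421 162 191 x [0.5899 0.5927 0.6201 0.6531] y [-0.2703 -0.2688 -0.2424 -0.2132 -0.2119] z [0.1242 0.1297 0.1358]
(array([ 6.33300e-01, -2.41100e-01,  5.91000e-02,  8.76000e-02,
        8.93379e+01]), 389)
side 420
px 323 359 125 156 x [0.5928 0.5955 0.638  0.6806] y [-0.2697 -0.2658 -0.2326 -0.2101 -0.2069] z [0.1266 0.1321 0.1499]
(array([ 6.19300e-01, -2.35500e-01,  7.33000e-02,  1.23800e-01,
        7.89468e+01]), 420)
```

Converted, 0.05 m is 0.0667, 0.003 m is 0.004, -0.2 degrees is -0.0022.

```bash
python3 steer.py '[[0,0,0.0013,0.004,0,0,-0.0022],[0,0.0133,0.0013,0.004,0,0,-0.0022],[0,0.0267,0.0013,0.004,0,0,-0.0022],[0,0.04,0.0013,0.004,0,0,-0.0022],[0,0.0533,0.0013,0.004,0,0,-0.0022],[0,0.0667,0.0013,0.004,0,0,-0.0022],[0,0.0667,0.0013,0.004,0,0,-0.0022]]'|grep -E "tcp|wrist|width"; python3 go.py .5868 -.2389 .118 -182.15
```

```text
tcp_pos: [0.6198, -0.239, 0.1203]
wrist_force: [0.1, 0.3, -0.6]
gripper_width: 0.159
t 20.55 tcp [ 0.6198 -0.239   0.1203] d [ 0.033  -0.001   0.0023] rot [ 0.01 -0.01  0.15] F [ 0.1  0.3 -0.6] j [ -7.  29.   1.  -0. -62. -85.] w 0.159
```

Converted, 0.028 m is 0.0373, 0.02 m is 0.0267.

```bash
python3 steer.py '[[0,0.0133,-0.0013,0.0013,0,0,0],[0,0.0267,-0.0013,0.0013,0,0,0],[0,0.0373,-0.0013,0.0013,0,0,0],[0,0.0373,-0.0013,0.0013,0,0,0]]'|grep -E "tcp|wrist"; python3 steer.py '[[0,0.004,0,0,0,0,0],[0,0.0067,0,0,0,0,0],[0,0.0067,0,0,0,0,0]]'|grep -E "tcp|wrist|width"; python3 go.py .585 -.2389 .118 -182.15
```

```text
tcp_pos: [0.592, -0.2391, 0.1188]
wrist_force: [0.6, 0.2, -0.5]
tcp_pos: [0.5882, -0.2389, 0.1187]
wrist_force: [-0.6, -0.3, -0.4]
gripper_width: 0.154
t 21.25 tcp [ 0.5882 -0.2389  0.1187] d [ 0.0032 -0.0001  0.0007] rot [ 0.   -0.    0.18] F [-0.6 -0.3 -0.4] j [ -8.  26.  -4.  -0. -60. -84.] w 0.154
```

Converted, 0.004 m is 0.0053, 0.003 m is 0.004.

```bash
python3 steer.py '[[0,0.0027,0,0,0,0,0],[0,0.004,0,0,0,0,0],[0,0.0053,0,0,0,0,0],[0,0.0053,0,0,0,0,0]]'|grep -E "tcp|wrist"; python3 steer.py '[[0,0.0013,0,0,0,0,0],[0,0.0027,0,0,0,0,0],[0,0.0027,0,0,0,0,0]]'|grep -E "tcp|wrist|width"
```

```text
tcp_pos: [0.5841, -0.2388, 0.1187]
wrist_force: [0.2, 0.6, -0.3]
tcp_pos: [0.5822, -0.2387, 0.1188]
wrist_force: [0.1, -0.6, -0.7]
gripper_width: 0.164
```

```bash
python3 steer.py '[[0,0.0013,0,0,0,0,0],[0,0.0013,0,0,0,0,0]]'|grep -E "tcp|wrist"; python3 steer.py '[[0,0.0013,0,0,0,0,0],[0,0.0013,0,0,0,0,0]]'|grep -E "tcp|wrist"; python3 - <<'E'
from h import *
c=capture("top");P=cloud(c);I=c["pixels"].astype(int);m=(I[...,0]-I[...,2]>25)&(P[...,2]>.1)&(abs(P[...,1]+.24)<.06)&(abs(P[...,0]-.58)<.05);q=P[m]
print(len(q)); 
if len(q): print(np.percentile(q,[5,50,95],axis=0).round(4))
E
```

```text
tcp_pos: [0.5822, -0.2387, 0.1189]
wrist_force: [2.2, -0.7, -2.3]
tcp_pos: [0.5822, -0.2387, 0.119]
wrist_force: [5.5, -0.6, -2.0]
318
[[ 0.5518 -0.2743  0.4696]
 [ 0.5862 -0.2541  0.5117]
 [ 0.622  -0.2035  0.5178]]
```

Converted, 0.003 m is 0.004, 0.002 m is 0.0027.

```bash
python3 steer.py '[[0,-0.002,0,0.0013,0,0,0],[0,-0.002,0,0.0027,0,0,0],[0,-0.002,0,0.004,0,0,0],[0,-0.002,0,0.004,0,0,0]]'|grep -E "tcp|wrist"; python3 steer.py '[[0,0,0,0.0013,0,0,0],[0,0,0,0.002,0,0,0],[0,0,0,0.002,0,0,0]]'|grep -E "tcp|wrist"
```

```text
tcp_pos: [0.5821, -0.2388, 0.1159]
wrist_force: [2.8, 0.6, 0.3]
tcp_pos: [0.5821, -0.2388, 0.1144]
wrist_force: [3.0, -0.2, -0.5]
```

Converted, 0.001 m is 0.0013.

```bash
python3 steer.py '[[0,0,0,0.0013,0,0,0],[0,0,0,0.0013,0,0,0]]'|grep -E "tcp|wrist"; python3 steer.py '[[0.7,0,0,0,0,0,0],[0.7,0,0,0,0,0,0],[0.7,0,0,0,0,0,0],[0.7,0,0,0,0,0,0],[0.7,0,0,0,0,0,0],[0.7,0,0,0,0,0,0],[0.7,0,0,0,0,0,0]]'|grep -E "tcp|wrist|width"
```

```text
tcp_pos: [0.5821, -0.2388, 0.1137]
wrist_force: [2.5, 0.2, 2.4]
tcp_pos: [0.5817, -0.2387, 0.1131]
wrist_force: [-0.6, 0.4, -0.6]
gripper_width: 0.671
```

Converted, -0.15 m is -0.2, -0.14 m is -0.1867.

```bash
python3 steer.py '[[0.7,0,0,-0.0533,0,0,0],[0.7,0,0,-0.12,0,0,0],[0.7,0,0,-0.1867,0,0,0],[0.7,-0.0667,0,-0.1867,0,0,0],[0.7,-0.1333,0,-0.1867,0,0,0],[0.7,-0.2,0,-0.1867,0,0,0],[0.7,-0.2,0,-0.1867,0,0,0]]'|grep -E "tcp|wrist|width"; python3 - <<'E'
from m import *
import time
d=capture("top");c=capture("side")
for n,k in(("top",d),("side",c)):
    I=k["pixels"].astype(int);P=cloud(k)
    print(n,"mould top z",np.median(P[203:233,394:425,2]) if n=="top" else "")
    m=(I[...,0]-I[...,2]>25)&(P[...,2]>.095)&(P[...,2]<.19)&(abs(P[...,1]+.24)<.06)&(abs(P[...,0]-.58)<.05);q=P[m];v,u=np.where(m)
    print(len(q))
    if len(q)>5: print("px",u.min(),u.max(),v.min(),v.max(),np.percentile(q,[5,50,95],axis=0).round(4).tolist())
    cv2.imwrite(f"pics/f_{n}.png",k["pixels"][:,:,::-1])
v,u=np.where(((d["pixels"][...,0].astype(int)-d["pixels"][...,2])>40)&(cloud(d)[...,2]>.155)&(cloud(d)[...,2]<.18))
s=(u>385)&(u<435)&(v>165)&(v<210); w=plane(d,np.c_[u[s],v[s]],.165); print("grip top",len(w), w.min(0) if len(w) else "", w.max(0) if len(w) else "")
E
```

```text
tcp_pos: [0.7361, -0.2427, 0.2435]
wrist_force: [0.3, 0.2, -2.6]
gripper_width: 0.7
top mould top z 0.1718373227193256
188
px 400 429 190 206 [[0.5631, -0.2656, 0.1171], [0.5778, -0.2334, 0.1244], [0.5903, -0.2106, 0.1675]]
side mould top z 
85
px 350 367 129 157 [[0.5649, -0.2439, 0.118], [0.5843, -0.2322, 0.156], [0.5923, -0.1937, 0.1674]]
grip top 49 [ 0.56295121 -0.2427295   0.165     ] [ 0.58983183 -0.23081398  0.165     ]
```

The packing is home: the grip block's inner face is at x = 0.563 (the mould's far face), its top is level, and the mould is still about 17 mm open. I'm handing it in.

```bash
python3 steer.py '[[0.7,0,0,0,0,0,0],[0.7,0,0,0,0,0,0]]'|head -2; python3 -c "
from station import r, workorder, telemetry, capture
print(workorder.finish_job())"
```

```text
time_s: 25.0
tcp_pos: [0.7308, -0.2442, 0.2559]
the job is handed in; nothing more can be done
None
```

I handed the job in at about 25 s, with the top half levered up about 17 mm, the packing fully home in the gap and let go, and the gripper clear; no verdict came back.

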